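Set and lock the bread slicer's thickness lever

ROBOT

A 7-joint arm with a two-finger parallel gripper is mounted at the origin on the work surface. World frame = base frame: x ahead of the robot, y to its left, z up, the work surface at z = 0. Lengths are in m, angles in rad, forces in N, time in s.
With the tool pointing down it reaches from about 0.4 to 0.85 m from the base axis. Payload 10.4 kg.
Tool frame: the origin (TCP) lies on the centre line of the jaws, within the pads' length; the fingertips stand 11 mm ahead of it and the grasp point (between the pads) lies 8 mm behind it (manip.finger_overhang is the distance from the TCP to the fingertips, in m); z points along the fingers, y is the line along which they close (so a half turn about z gives the same grasp; the last joint's range is limited). The gripper opens to 85 mm and grips with 20 to 120 N. Pads are 22 mm wide; open, the fingers measure 114 mm over their backs; the gripper's body (76 mm by 85 mm) begins 54 mm behind the grasp point. The pads swing forward as they close: fully open they stand 13 mm farther back than shut.
Start: joints at [-1.229, 0.332, -0.065, 1.46, 0.022, 1.35, -0.088], TCP at [0.223, 0.584, 0.242] pointing down, gripper open.
Joint ranges: [-2.6, 2.6], [-0.5, 2.12], [-1.47, 1.34], [0.16, 2.42], [-1.27, 4.41], [0.06, 2.06], [-2.6, 2.6]. Speed limits (rad/s): [2.22, 2.22, 2.79, 2.79, 3.14, 3.14, 3.14].

INTERFACE

Orientations are given as a unit quaternion [x, y, z, w].
In Python, from workcell import manip, imaging, workorder gives the robot as it stands.
- The arm moves only by the tool jog_arm, never from a script. Its argument "deltas" is a list of rows, each an object with "gripper": the opening, from 0 (shut) to 1 (fully open); "offset": the shift along the tool's x, y, z in m, a list of three; "rotation": the turn, a rotation vector about the tool's x, y, z in degrees, a list of three. In form: [{"gripper": gripper, "offset": [tx, ty, tz], "rotation": [ax, ay, az]}, ...]. A call has 1 to 20 rows; each row shifts and turns the commanded pose from where the row before left it, along the tool's axes as they then stand; what a row does not reach is not made up. A row lasts 1/10 s, in which the tool goes at most 50 mm and 8.59 degrees, less where a joint would pass 70% of its speed; a pose out of reach is approached as far as the arm can. A call with a gripper value outside its range is refused whole. The fingers move at their own pace and stop on an object; "newtons" is the grip in N (left out, the last holds). Time passes only in rows, so rows that do not move let the fingers close. It gives the time, the measured TCP pose, the force, the opening and the grip force at its end, in the units of the state.
- manip.get_obs(): the state, without advancing time (a new reading comes with each control period).
- imaging.camera(name): name is "scene" or "top" or "wrist"; returns the picture (384x512x3 uint8, blue, green, red); there is no depth.
- imaging.camera_model(name): a dict with "camera_matrix" (3x3 intrinsics, pixels), "world_to_cam" (4x4, takes a point from world to camera coordinates); the wrist camera has in their place "hand_eye" (4x4, takes a point from camera to tool coordinates, whose origin is the TCP and whose axes are the flange's). Camera axes: x right, y up, looking along -z (the intrinsics and any distortion apply to the point x, -y, -z); pixel columns grow to the right and rows downward; lengths in m; the calibration is good to about 2 mm. A picture is of the moment at which its call begins: read the wrist's pose just before it. camera_model takes no time and is no camera call.
- workorder.hand_in(): hands the job in; it is judged then, once.
The state is a dict: "clock": time; "joint_pos": joint angles; "joint_velocities": joint speeds; "tau": joint torques, N m; "position": TCP position; "ee_rot": TCP orientation; "ft_force": force on the tool from outside, world axes, zero at the start; "torque": the same for the moment, N m; "grip_width": opening from 0.0 (shut) to 1.0 (fully open); "grasp_force": force on a finger pad.
Only numpy, scipy, OpenCV 4.12 (cv2) and the standard library are available. Lean on these libraries where they do the work, as an engineer would, in place of code of your own. Each camera call takes 0.05 s, during which the arm holds its last target. There are 200 camera calls.

TASK

On the bread slicer, swing the red-handled thickness lever to the notch marked with the green dot and let it settle there. Then turn the black lock knob clockwise until it clicks right over into its locked position, with the lever still in the green notch. Let go of everything, and do not push about the loaf, the bread tin or the basket.

Things in the scene. Friction and masses are not known exactly. Their poses are not given: they have to be found in the camera images.
- slicer: The bread slicer: white base 330 (x) x 440 (y) mm, its deck 50 mm above the work surface; origin under its centre. x points from the controls to the loaf trough (away from the robot, up to 20 degrees askew), z up. Trough: along y at x 62 to 163 mm, sides 76 mm above the work surface, its loaf 116 mm. A white block 150 mm high stands at its +y end.
- lever_pivot (a point): Point on the vertical pivot axis of the thickness lever, 62 mm above the work surface, fixed to the slicer (same axes) at x 30, y -90 mm.
- lever_grip (a point): Centre to take hold of on the lever's handle, 115 mm from the pivot axis: an upright red cylinder, 24 mm in diameter, 107 mm above the work surface; the handle runs from 80 to 132 mm above it. The steel lever bar below is 20 mm wide, its top 74 mm above the work surface. The frame turns with the lever; its -x points outward along it, z up.
- lever_aim (a point): Point that the lever aims at: 178 mm from the pivot axis along the lever, on the circle of the coloured dots, 31 mm beyond the lever's red pointer tip, 56 mm above the work surface (top of the aluminium quadrant plate). It lies over a dot's centre when the lever is in that dot's notch.
- lever (a joint): Lever angle, rad, growing anticlockwise from above. Spring detent notches at -0.35, 0, 0.35, 0.70 (40 mm apart at the handle): near one the lever is drawn in and stays. At 0.175 it points along the slicer's -x. Stops at -0.425 and 0.775. Leaving a notch takes about 5 N at the handle. It starts in the unmarked notch, 0; the other three carry one dot each, in any order.
- tab_green: The green dot on the quadrant plate: disc 26 mm in diameter, 3 mm thick, origin under its centre, 178 mm from the lever pivot. It marks the notch wanted.
- tab_yellow: The yellow dot, like the green; marks another notch, not wanted.
- tab_blue: The blue dot, like the green; marks another notch, not wanted.
- knob_axis (a point): Point on the vertical axis of the lock knob at grip height, 85 mm above the work surface; fixed to the slicer (same axes) at x -50, y 130 mm. The black knob has an upright bar 70 mm long, 18 mm wide, 63 to 99 mm above the work surface, across this axis, on a disc 68 mm in diameter.
- knob_nose (a point): Point at the end of the knob's bar that carries the white line, 33 mm from the knob axis; turns with the knob. Its -x points outward along the bar, z up.
- knob (a joint): Knob angle, rad, growing clockwise from above: 0 unlocked (white line towards the slicer's -x), 1.2 locked (white line towards the black mark on the deck). A spring detent resists up to 0.6 rad (some 0.25 N m), then snaps it over to 1.2, where it stays; stops at -0.15 and 1.32. It starts near 0.
- loaf: Brown loaf 200 x 80 x 62 mm lying in the slicer's steel trough; origin under its centre. A bystander.
- bread_tin: White enamel bread tin 158 x 218 mm, 149 mm high with its wire handle, standing beside the slicer on the knob's side; origin under its centre. A bystander.
- basket: Straw-coloured basket with three rolls fast in it, 200 mm across, 76 mm high, beside the slicer on the lever's side; origin under its centre. A bystander.

How it is judged:
On the way, in this order (a step that is already met when the one before it is completed fails the run):
1. the lever rests in the green notch while the knob is still unlocked (horizontal distance between lever_aim and tab_green below 0.01 m and value of joint knob below 0.5 rad), for 0.3 s.
2. the knob has clicked over into its locked position, the lever still in the green notch (horizontal distance between lever_aim and tab_green below 0.01 m and value of joint knob above 1.05 rad), for 0.2 s.
At the end, for the whole second after the job is handed in: The lever is at rest in the notch of the green dot (lever_aim within 10 mm of the dot's centre, seen from above) and the lock knob at rest past 1.05 rad (locked) (all of step 2 and velocity of joint lever between -0.05 and 0.05 rad/s and velocity of joint knob between -0.05 and 0.05 rad/s); the robot touches nothing.
It fails at once if the loaf is pushed more than 25 mm from its place (distance of loaf from where it was at the start of the episode above 0.025 m).
It fails at once if the bread tin is pushed more than 25 mm from its place (distance of bread_tin from where it was at the start of the episode above 0.025 m).
It fails at once if the basket is pushed more than 25 mm from its place (distance of basket from where it was at the start of the episode above 0.025 m).
It also fails if it takes over 48 s, if anything falls off the work surface, if the arm or the gripper's body presses on something with over 40 N, if the wrist force passes 120 N, or if a joint passes its speed limit or range.

## Working session

There is one attempt and no reset: what is moved stays moved. The work goes in short steps, Python scripts to look and compute and a tool call to move; the robot and the scene stay as the last step left them, time stands still between calls to the robot, and variables do not carry over. Pictures are saved under pics/ and viewed, at most 10 in all, crops included, and the job is handed in when it is done.

Besides the shell and the picture viewer there is one more tool, called after "Call:" as name([rows], argument=value, ...), one row to a line, values as JSON. jog_arm: Moves the arm, as the interface text tells. Its arguments: {"type":"object","properties":{"deltas":{"type":"array","items":{"type":"object","properties":{"gripper":{"type":"number"},"offset":{"type":"array","items":{"type":"number"}},"rotation":{"type":"array","items":{"type":"number"}}}}},"newtons":{"type":"number"}},"required":["deltas"]}

```bash
mkdir -p pics
python3 - <<'E'
from workcell import manip, imaging
import cv2
o=manip.get_obs();print({k:o[k] for k in('clock','position','ee_rot','grip_width')})
for n in('top','scene'):
    cv2.imwrite(f'pics/{n}1.png',cv2.resize(imaging.camera(n),None,fx=1.5,fy=1.5,interpolation=cv2.INTER_CUBIC))
    print(imaging.camera_model(n))
print(imaging.camera_model('wrist'))
E
```

```text
{'clock': 0.0, 'position': array([0.2228442 , 0.5835289 , 0.24148975]), 'ee_rot': array([ 1.81386770e-01,  9.83411567e-01, -7.19589852e-04, -1.10495697e-04]), 'grip_width': 0.9962637830795554}
{'camera_matrix': array([[383.8653658 ,   0.        , 261.47294849],
       [  0.        , 383.8653658 , 193.26331237],
       [  0.        ,   0.        ,   1.        ]]), 'world_to_cam': array([[-0.0204548 , -0.99974725,  0.00932892, -0.00544594],
       [ 0.99431711, -0.01936688,  0.10468237, -0.58793344],
       [-0.10447524,  0.01141716,  0.99446195, -1.01794839],
       [ 0.        ,  0.        ,  0.        ,  1.        ]])}
{'camera_matrix': array([[448.30711667,   0.        , 252.3386584 ],
       [  0.        , 448.30711667, 194.15472987],
       [  0.        ,   0.        ,   1.        ]]), 'world_to_cam': array([[ 0.27788697,  0.96033415, -0.02317656, -0.15587795],
       [-0.57718344,  0.18620548,  0.79510175,  0.27261521],
       [ 0.76787897, -0.20757129,  0.60603305, -1.76066851],
       [ 0.        ,  0.        ,  0.        ,  1.        ]])}
{'camera_matrix': array([[335.34872334,   0.        , 253.51167732],
       [  0.        , 335.34872334, 191.2222728 ],
       [  0.        ,   0.        ,   1.        ]]), 'hand_eye': array([[ 9.41057268e-04,  9.49891533e-01,  3.12578293e-01,
         8.00501843e-02],
       [ 9.99999370e-01, -7.02565588e-04, -8.75606455e-04,
         1.90967550e-03],
       [-6.12124406e-04,  3.12578920e-01, -9.49891596e-01,
        -1.31585360e-01],
       [ 0.00000000e+00,  0.00000000e+00,  0.00000000e+00,
         1.00000000e+00]])}
```

View pics/top1.png

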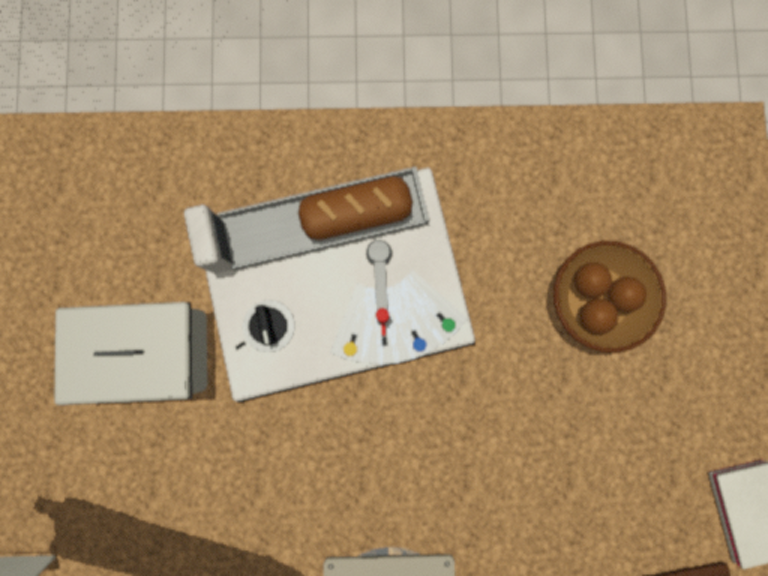

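View pics/scene1.png

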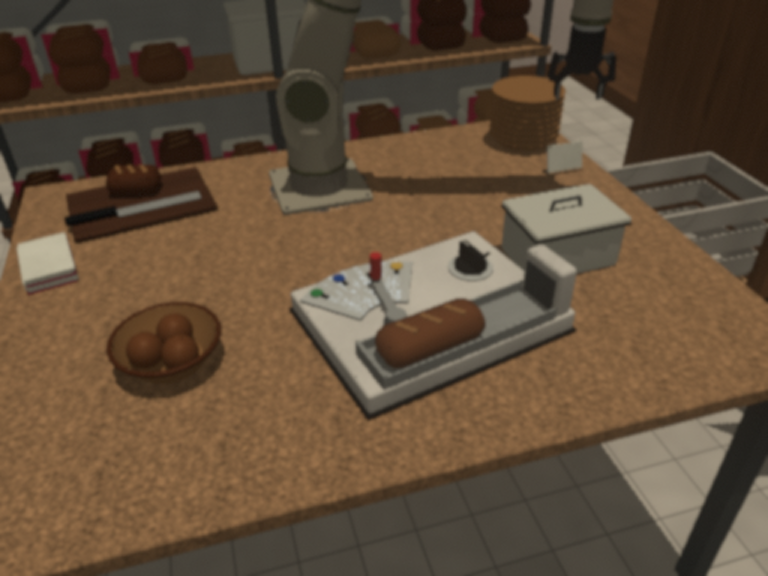

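The top picture shows the green dot at (448,325), blue (419,344), yellow (350,349), the handle top (382,315), the pivot (379,252) and the knob (267,326). The scene view agrees. Green is the far anticlockwise notch (0.70).

```bash
cat > h.py <<'E'
import numpy as np
from scipy.optimize import least_squares
from workcell import imaging
def ray(name,px,z,obs=None):
    m=imaging.camera_model(name);K=m['camera_matrix']
    T=np.linalg.inv(m['world_to_cam'])
    d=T[:3,:3]@np.array([(px[0]-K[0,2])/K[0,0],-(px[1]-K[1,2])/K[1,1],-1]);c=T[:3,3]
    return (c+d*(z-c[2])/d[2])[:2]
def loc(a,r=.178,p=(.030,-.090)): # lever angle -> slicer xy
    b=np.pi+a-.175; return np.array([p[0]+r*np.cos(b),p[1]+r*np.sin(b)])
def tow(s,p): c,n=np.cos(s[2]),np.sin(s[2]); return np.array([[c,-n],[n,c]])@p+s[:2]
E
python3 - <<'E'
from h import *
q=lambda x,y:((x+.5)/1.5-.5,(y+.5)/1.5-.5)
obs=[('green',q(448,325),.059,loc(.70)),('blue',q(419,344),.059,loc(.35)),('yellow',q(350,349),.059,loc(-.35)),
('handle',q(382.5,315),.132,loc(0,.115)),('knob',q(267.5,325.5),.07,np.array([-.05,.13])),
('cornerR',q(474,344),.045,np.array([-.165,-.22])),('cornerL',q(235,400),.045,np.array([-.165,.22]))]
W=[ray('top',o[1],o[2]) for o in obs]
s=least_squares(lambda s:np.ravel([tow(s,o[3])-w for o,w in zip(obs,W)]),[.6,0,0],loss='soft_l1',f_scale=.003).x
print('slicer',s.round(4))
for o,w in zip(obs,W): print(o[0],w.round(4),((tow(s,o[3])-w)*1e3).round(1))
for a in(0,.35,.7,.75):print(a,'grip',tow(s,loc(a,.115)).round(4))
print('pivot',tow(s,np.array([.03,-.09])),'knob',tow(s,np.array([-.05,.13])))
from workcell import manip
from scipy.spatial.transform import Rotation as R
print(R.from_quat(manip.get_obs()['ee_rot']).as_matrix().round(3))
E
```

```text
slicer [0.6037 0.0868 0.2126]
green [ 0.5211 -0.1135] [-0.8 -1.1]
blue [ 0.4888 -0.0615] [-1.6 -0.6]
yellow [0.4825 0.0597] [0.1 0.2]
handle [0.5365 0.0011] [ 0.6 -0.3]
knob [0.526  0.2017] [1.4 1.6]
cornerR [ 0.4869 -0.1603] [ 1.9 -2.7]
cornerL [0.3976 0.2636] [-1.6  3.5]
0 grip [0.5371 0.0008]
0.35 grip [ 0.5455 -0.0383]
0.7 grip [ 0.5669 -0.0722]
0.75 grip [ 0.5709 -0.0763]
pivot [0.65201498 0.00516361] knob [0.52739437 0.20332946]
[[-0.934  0.357 -0.   ]
 [ 0.357  0.934 -0.001]
 [-0.    -0.001 -1.   ]]
```

Call:
jog_arm([
  {"gripper": 1, "offset": [0, 0, 0], "rotation": [0, 0, -8.5]},
  {"gripper": 1, "offset": [0, 0, 0], "rotation": [0, 0, -8.5]},
  {"gripper": 1, "offset": [0, 0, 0], "rotation": [0, 0, -8.5]},
  {"gripper": 1, "offset": [0, 0, 0], "rotation": [0, 0, -8.5]},
  {"gripper": 1, "offset": [0, 0, 0], "rotation": [0, 0, -8.5]},
])

```text
clock: 0.6
position: [0.2229, 0.5837, 0.2418]
ee_rot: [-0.19, 0.982, -0.0, -0.0]
ft_force: [-0.1, -0.3, -0.8]
grip_width: 1.003
grasp_force: 0.0
```

Call:
jog_arm([
  {"gripper": 1, "offset": [-0.004, -0.0365, 0], "rotation": [0, 0, 0]},
  {"gripper": 1, "offset": [-0.004, -0.0365, 0], "rotation": [0, 0, 0]},
  {"gripper": 1, "offset": [-0.004, -0.0365, 0], "rotation": [0, 0, 0]},
  {"gripper": 1, "offset": [-0.004, -0.0365, 0], "rotation": [0, 0, 0]},
  {"gripper": 1, "offset": [-0.004, -0.0365, 0], "rotation": [0, 0, 0]},
  {"gripper": 1, "offset": [-0.004, -0.0365, 0], "rotation": [0, 0, 0]},
  {"gripper": 1, "offset": [-0.004, -0.0365, 0], "rotation": [0, 0, 0]},
  {"gripper": 1, "offset": [-0.004, -0.0365, 0], "rotation": [0, 0, 0]},
  {"gripper": 1, "offset": [-0.004, -0.0365, 0], "rotation": [0, 0, 0]},
  {"gripper": 1, "offset": [-0.004, -0.0365, 0], "rotation": [0, 0, 0]},
  {"gripper": 1, "offset": [-0.004, -0.0365, 0], "rotation": [0, 0, 0]},
  {"gripper": 1, "offset": [-0.004, -0.0365, 0], "rotation": [0, 0, 0]},
  {"gripper": 1, "offset": [-0.004, -0.0365, 0], "rotation": [0, 0, 0]},
  {"gripper": 1, "offset": [-0.004, -0.0365, 0], "rotation": [0, 0, 0]},
  {"gripper": 1, "offset": [-0.004, -0.0365, 0], "rotation": [0, 0, 0]},
  {"gripper": 1, "offset": [-0.004, -0.0365, 0], "rotation": [0, 0, 0]},
  {"gripper": 1, "offset": [-0.004, -0.0365, 0], "rotation": [0, 0, 0]},
  {"gripper": 1, "offset": [-0.004, -0.0365, 0], "rotation": [0, 0, 0]},
  {"gripper": 1, "offset": [0, 0, 0], "rotation": [0, 0, 0]},
])

```text
clock: 2.5
position: [0.5327, -0.0058, 0.242]
ee_rot: [-0.184, 0.983, -0.001, -0.0]
ft_force: [-0.2, -0.0, -0.0]
grip_width: 1.003
grasp_force: 0.0
```

Run:
```python
from h import *
from workcell import manip
import cv2
from scipy.spatial.transform import Rotation as R
o=manip.get_obs();im=imaging.camera('wrist');m=imaging.camera_model('wrist');K=m['camera_matrix']
T=np.eye(4);T[:3,:3]=R.from_quat(o['ee_rot']).as_matrix();T[:3,3]=o['position'];M=np.linalg.inv(T@m['hand_eye'])
s=[.6037,.0868,.2126]
for n,p,z in(('handle',loc(0,.115),.132),('green',loc(.7),.059),('blue',loc(.35),.059),('pivot',np.array([.03,-.09]),.07)):
    c=M@np.r_[tow(s,p),z,1];u=K[0,0]*c[0]/-c[2]+K[0,2];v=-K[1,1]*c[1]/-c[2]+K[1,2];print(n,u*1.5,v*1.5)
cv2.imwrite('pics/w1.png',cv2.resize(im,None,fx=1.5,fy=1.5))
d=tow(s,loc(0,.115))-o['position'][:2];print('tool delta',T[:2,:2].T@d,T[:3,:2])
```

```text
handle 386.89473938017323 297.6016381236048
green 220.22918454489226 169.1350437342993
blue 318.9332708804924 149.17848790854515
pivot 331.05822894974006 415.5919221903007
tool delta [-0.00647576  0.00462344] [[-9.32270727e-01 -3.61761368e-01]
 [-3.61760644e-01  9.32268488e-01]
 [ 7.26172345e-04 -2.04446674e-03]]
```

View pics/w1.png

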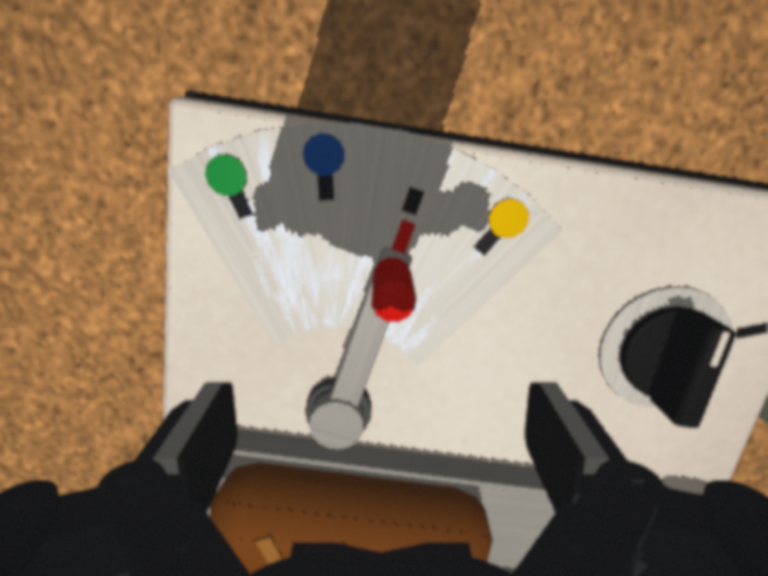

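Wrist view: the handle top is at (393,304), green at (226,175) and blue at (324,154). All sit within about 6 px of the prediction, so the slicer pose holds to about 3 mm. Next I descend on the handle.

Call:
jog_arm([
  {"gripper": 1, "offset": [-0.008, 0.006, 0.02], "rotation": [0, 0, 0]},
  {"gripper": 1, "offset": [0, 0, 0.035], "rotation": [0, 0, 0]},
  {"gripper": 1, "offset": [0, 0, 0.035], "rotation": [0, 0, 0]},
  {"gripper": 1, "offset": [0, 0, 0.035], "rotation": [0, 0, 0]},
  {"gripper": 1, "offset": [0, 0, 0.018], "rotation": [0, 0, 0]},
  {"gripper": 0.1, "offset": [0, 0, 0], "rotation": [0, 0, 0]},
  {"gripper": 0.1, "offset": [0, 0, 0], "rotation": [0, 0, 0]},
  {"gripper": 0.1, "offset": [0, 0, 0], "rotation": [0, 0, 0]},
  {"gripper": 0.1, "offset": [0, 0, 0], "rotation": [0, 0, 0]},
  {"gripper": 0.1, "offset": [0, 0, 0], "rotation": [0, 0, 0]},
  {"gripper": 0.1, "offset": [0, 0, 0], "rotation": [0, 0, 0]},
], newtons=25)

```text
clock: 3.65
position: [0.5384, 0.0077, 0.1009]
ee_rot: [-0.187, 0.982, -0.0, 0.002]
ft_force: [1.0, -2.2, 7.2]
grip_width: 0.275
grasp_force: 26.1
```

Call:
jog_arm([
  {"gripper": 0.1, "offset": [0.0027, -0.0085, 0]},
  {"gripper": 0.1, "offset": [0.002, -0.0085, 0]},
  {"gripper": 0.1, "offset": [0.0016, -0.0085, 0]},
  {"gripper": 0.1, "offset": [0.001, -0.0085, 0]},
  {"gripper": 0.1, "offset": [0.0005, -0.0085, 0]},
  {"gripper": 0.1, "offset": [0, -0.0085, 0]},
  {"gripper": 0.1, "offset": [-0.0006, -0.0085, 0]},
  {"gripper": 0.1, "offset": [-0.0012, -0.0085, 0]},
  {"gripper": 0.1, "offset": [-0.0018, -0.0085, 0]},
  {"gripper": 0.1, "offset": [-0.0023, -0.0085, 0]},
  {"gripper": 0.1, "offset": [0, 0, 0]},
  {"gripper": 0.1, "offset": [0, 0, 0]},
  {"gripper": 0.1, "offset": [0, 0, 0]},
])

```text
schema error: expected keys gripper, offset, rotation
```

Call:
jog_arm([
  {"gripper": 0.1, "offset": [0.0027, -0.0085, 0], "rotation": [0, 0, 0]},
  {"gripper": 0.1, "offset": [0.002, -0.0085, 0], "rotation": [0, 0, 0]},
  {"gripper": 0.1, "offset": [0.0016, -0.0085, 0], "rotation": [0, 0, 0]},
  {"gripper": 0.1, "offset": [0.001, -0.0085, 0], "rotation": [0, 0, 0]},
  {"gripper": 0.1, "offset": [0.0005, -0.0085, 0], "rotation": [0, 0, 0]},
  {"gripper": 0.1, "offset": [0, -0.0085, 0], "rotation": [0, 0, 0]},
  {"gripper": 0.1, "offset": [-0.0006, -0.0085, 0], "rotation": [0, 0, 0]},
  {"gripper": 0.1, "offset": [-0.0012, -0.0085, 0], "rotation": [0, 0, 0]},
  {"gripper": 0.1, "offset": [-0.0018, -0.0085, 0], "rotation": [0, 0, 0]},
  {"gripper": 0.1, "offset": [-0.0023, -0.0085, 0], "rotation": [0, 0, 0]},
  {"gripper": 0.1, "offset": [0, 0, 0], "rotation": [0, 0, 0]},
  {"gripper": 0.1, "offset": [0, 0, 0], "rotation": [0, 0, 0]},
  {"gripper": 0.1, "offset": [0, 0, 0], "rotation": [0, 0, 0]},
])

```text
clock: 4.95
position: [0.5669, -0.0721, 0.0998]
ee_rot: [-0.187, 0.982, -0.0, 0.0]
ft_force: [-1.4, -0.3, 5.7]
grip_width: 0.273
grasp_force: 26.0
```

Call:
jog_arm([
  {"gripper": 1, "offset": [0, 0, 0], "rotation": [0, 0, 0]},
  {"gripper": 1, "offset": [0, 0, 0], "rotation": [0, 0, 0]},
  {"gripper": 1, "offset": [0, 0, 0], "rotation": [0, 0, 0]},
  {"gripper": 1, "offset": [0, 0, 0], "rotation": [0, 0, 0]},
  {"gripper": 1, "offset": [0, 0, 0], "rotation": [0, 0, 0]},
  {"gripper": 1, "offset": [0, 0, -0.035], "rotation": [0, 0, 0]},
  {"gripper": 1, "offset": [0, 0, -0.035], "rotation": [0, 0, 0]},
  {"gripper": 1, "offset": [0, 0, -0.035], "rotation": [0, 0, 0]},
  {"gripper": 1, "offset": [0, 0, -0.035], "rotation": [0, 0, 0]},
  {"gripper": 1, "offset": [0, 0, 0], "rotation": [0, 0, 0]},
  {"gripper": 1, "offset": [0, 0, 0], "rotation": [0, 0, 0]},
])

```text
clock: 6.05
position: [0.5668, -0.0716, 0.2398]
ee_rot: [-0.187, 0.982, 0.0, 0.001]
ft_force: [-0.6, 0.1, -0.2]
grip_width: 0.999
grasp_force: 0.0
```

Run:
```python
from h import *
from workcell import manip
import cv2
im=imaging.camera('wrist')
cv2.imwrite('pics/w2.png',cv2.resize(im,None,fx=1.5,fy=1.5))
from scipy.spatial.transform import Rotation as R
o=manip.get_obs();print(o['clock'],o['position'],o['joint_pos'].round(2));A=R.from_quat(o['ee_rot']).as_matrix()
print(A.round(3), A[:2,:2].T@(tow([.6037,.0868,.2126],np.array([-.05,.13]))-o['position'][:2]))
```

```text
6.1 [ 0.5662511  -0.07154967  0.23868913] [-0.32  0.22  0.43  1.64 -0.09  1.31  2.07]
[[-0.93  -0.368 -0.001]
 [-0.368  0.93   0.   ]
 [ 0.     0.    -1.   ]] [-0.0650804   0.26986903]
```

View pics/w2.png

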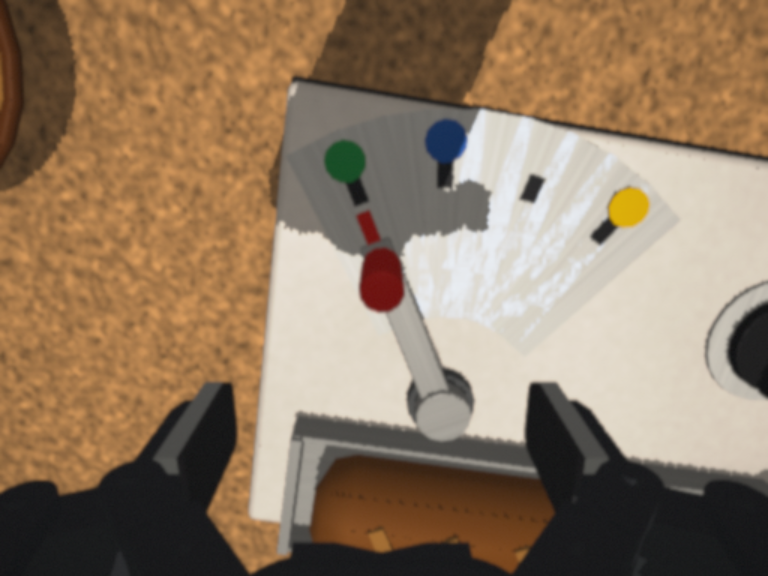

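The lever is in the green notch: the red pointer (368,226), mark (357,190) and green dot (345,160) line up. Next I move above the knob.

Call:
jog_arm([
  {"gripper": 1, "offset": [-0.008, 0.034, 0], "rotation": [0, 0, 0]},
  {"gripper": 1, "offset": [-0.008, 0.034, 0], "rotation": [0, 0, 0]},
  {"gripper": 1, "offset": [-0.008, 0.034, 0], "rotation": [0, 0, 0]},
  {"gripper": 1, "offset": [-0.008, 0.034, 0], "rotation": [0, 0, 0]},
  {"gripper": 1, "offset": [-0.008, 0.034, 0], "rotation": [0, 0, 0]},
  {"gripper": 1, "offset": [-0.008, 0.034, 0], "rotation": [0, 0, 0]},
  {"gripper": 1, "offset": [-0.008, 0.034, 0], "rotation": [0, 0, 0]},
  {"gripper": 1, "offset": [-0.008, 0.034, 0], "rotation": [0, 0, 0]},
  {"gripper": 1, "offset": [0, 0, 0], "rotation": [0, 0, 5]},
  {"gripper": 1, "offset": [0, 0, 0], "rotation": [0, 0, 4.5]},
  {"gripper": 1, "offset": [0, 0, 0], "rotation": [0, 0, 0]},
  {"gripper": 1, "offset": [0, 0, 0], "rotation": [0, 0, 0]},
])

```text
clock: 7.3
position: [0.5255, 0.2045, 0.2383]
ee_rot: [-0.106, 0.994, -0.0, -0.001]
ft_force: [0.2, -0.0, 0.6]
grip_width: 1.003
grasp_force: 0.0
```

Run:
```python
from h import *
from workcell import manip
import cv2
from scipy.spatial.transform import Rotation as R
o=manip.get_obs();im=imaging.camera('wrist');m=imaging.camera_model('wrist');K=m['camera_matrix']
T=np.eye(4);T[:3,:3]=R.from_quat(o['ee_rot']).as_matrix();T[:3,3]=o['position'];M=np.linalg.inv(T@m['hand_eye'])
s=[.6037,.0868,.2126]
k=np.array([-.05,.13])
for n,p,z in(('axis',k,.099),('nose',k+[-.035,0],.099),('tail',k+[.035,0],.099)):
    c=M@np.r_[tow(s,p),z,1];print(n,1.5*(K[0,0]*c[0]/-c[2]+K[0,2]),1.5*(K[1,1]*c[1]/c[2]+K[1,2]))
cv2.imwrite('pics/w3.png',cv2.resize(im,None,fx=1.5,fy=1.5))
print('pos',o['position'],o['joint_pos'].round(2),'delta',T[:2,:2].T@(tow(s,k)-o['position'][:2]),'yaw y',np.degrees(np.arctan2(T[1,1],T[0,1])))
for p in((190,305),(190,398)):print('tin',ray('top',(p[0]/1.5,p[1]/1.5),.125))
```

```text
axis 374.6668560489455 272.6301924392066
nose 374.5450304428533 210.46889445270682
tail 374.77963496596533 330.1754334795973
pos [0.5255414  0.20446981 0.23827513] [-0.67  0.2   0.25  1.65 -0.05  1.31  1.37] delta [-0.00156935 -0.00151319] yaw y 102.21802527793784
tin [0.55929347 0.31743749]
tin [0.40815787 0.314993  ]
```

View pics/w3.png

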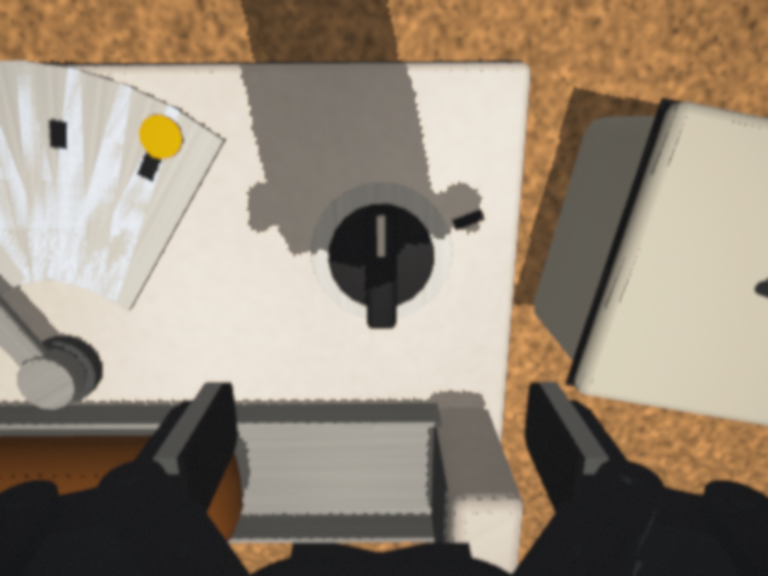

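The bar is vertical in the wrist view (x≈381, y 215–327), white line at its near end, deck mark at (468,218). So the knob is at 0 and the gripper is aligned with it.

Call:
jog_arm([
  {"gripper": 1, "offset": [-0.002, 0, 0.037], "rotation": [0, 0, 0]},
  {"gripper": 1, "offset": [0, 0, 0.04], "rotation": [0, 0, 0]},
  {"gripper": 1, "offset": [0, 0, 0.04], "rotation": [0, 0, 0]},
  {"gripper": 1, "offset": [0, 0, 0.025], "rotation": [0, 0, 0]},
  {"gripper": 1, "offset": [0, 0, 0.015], "rotation": [0, 0, 0]},
  {"gripper": 0, "offset": [0, 0, 0], "rotation": [0, 0, 0]},
  {"gripper": 0, "offset": [0, 0, 0], "rotation": [0, 0, 0]},
  {"gripper": 0, "offset": [0, 0, 0], "rotation": [0, 0, 0]},
  {"gripper": 0, "offset": [0, 0, 0], "rotation": [0, 0, 0]},
  {"gripper": 0, "offset": [0, 0, 0], "rotation": [0, 0, 0]},
  {"gripper": 0, "offset": [0, 0, 0], "rotation": [0, 0, 0]},
  {"gripper": 0, "offset": [0, 0, 0], "rotation": [0, 0, 0]},
], newtons=50)

```text
clock: 8.55
position: [0.5285, 0.2053, 0.0835]
ee_rot: [-0.105, 0.994, 0.0, 0.001]
ft_force: [-1.0, -0.8, 5.4]
grip_width: 0.2
grasp_force: 50.4
```

Call:
jog_arm([
  {"gripper": 0, "offset": [0, 0, 0], "rotation": [0, 0, 5]},
  {"gripper": 0, "offset": [0, 0, 0], "rotation": [0, 0, 5]},
  {"gripper": 0, "offset": [0, 0, 0], "rotation": [0, 0, 5]},
  {"gripper": 0, "offset": [0, 0, 0], "rotation": [0, 0, 5]},
  {"gripper": 0, "offset": [0, 0, 0], "rotation": [0, 0, 5]},
  {"gripper": 0, "offset": [0, 0, 0], "rotation": [0, 0, 5]},
  {"gripper": 0, "offset": [0, 0, 0], "rotation": [0, 0, 5]},
  {"gripper": 0, "offset": [0, 0, 0], "rotation": [0, 0, 5]},
  {"gripper": 0, "offset": [0, 0, 0], "rotation": [0, 0, 5]},
  {"gripper": 0, "offset": [0, 0, 0], "rotation": [0, 0, 5]},
  {"gripper": 0, "offset": [0, 0, 0], "rotation": [0, 0, 5]},
  {"gripper": 0, "offset": [0, 0, 0], "rotation": [0, 0, 5]},
  {"gripper": 0, "offset": [0, 0, 0], "rotation": [0, 0, 5]},
  {"gripper": 0, "offset": [0, 0, 0], "rotation": [0, 0, 4]},
  {"gripper": 0, "offset": [0, 0, 0], "rotation": [0, 0, 0]},
  {"gripper": 0, "offset": [0, 0, 0], "rotation": [0, 0, 0]},
  {"gripper": 0, "offset": [0, 0, 0], "rotation": [0, 0, 0]},
])

```text
clock: 10.25
position: [0.5277, 0.2034, 0.0835]
ee_rot: [0.477, 0.879, -0.001, -0.0]
ft_force: [-7.8, -8.3, 13.5]
grip_width: 0.202
grasp_force: 51.6
```

Call:
jog_arm([
  {"gripper": 1, "offset": [0, 0, 0], "rotation": [0, 0, 0]},
  {"gripper": 1, "offset": [0, 0, 0], "rotation": [0, 0, 0]},
  {"gripper": 1, "offset": [0, 0, 0], "rotation": [0, 0, 0]},
  {"gripper": 1, "offset": [0, 0, 0], "rotation": [0, 0, 0]},
  {"gripper": 1, "offset": [0, 0, 0], "rotation": [0, 0, 0]},
  {"gripper": 1, "offset": [0, 0, 0], "rotation": [0, 0, 0]},
  {"gripper": 1, "offset": [0, 0, -0.03], "rotation": [0, 0, 0]},
  {"gripper": 1, "offset": [0, 0, -0.04], "rotation": [0, 0, 0]},
  {"gripper": 1, "offset": [0, 0, -0.04], "rotation": [0, 0, 0]},
  {"gripper": 1, "offset": [0, 0, -0.04], "rotation": [0, 0, 0]},
  {"gripper": 1, "offset": [-0.03, -0.03, 0], "rotation": [0, 0, 0]},
  {"gripper": 1, "offset": [0, 0, 0], "rotation": [0, 0, 0]},
  {"gripper": 1, "offset": [0, 0, 0], "rotation": [0, 0, 0]},
  {"gripper": 1, "offset": [0, 0, 0], "rotation": [0, 0, 0]},
])

```text
clock: 11.65
position: [0.5189, 0.1643, 0.2319]
ee_rot: [0.476, 0.879, -0.0, -0.0]
ft_force: [-0.4, 0.7, -0.6]
grip_width: 1.0
grasp_force: 0.0
```

Run:
```python
from workcell import imaging
import cv2,numpy as np
w=imaging.camera('wrist');t=imaging.camera('scene')[130:290,180:400]
t=cv2.resize(t,(528,384),interpolation=cv2.INTER_CUBIC)
cv2.imwrite('pics/f.png',cv2.resize(np.hstack([w,t]),(800,296)))
```

```text
(no output)
```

View pics/f.png

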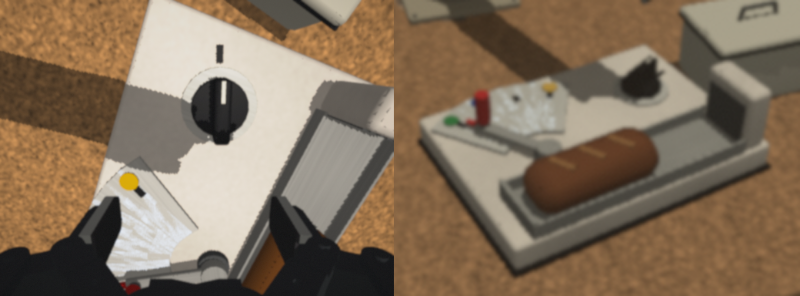

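The white line (223,92) points at the deck mark (219,53), so the knob is locked. The scene view shows the lever still at the green dot and the bystanders in place.

```bash
python3 -c "
from workcell import workorder;print(workorder.hand_in())"
```

```text
the job is handed in; nothing more can be done
None
```

The lever is in the green notch and the knob is locked, both confirmed by camera; the gripper is clear, the bystanders look undisturbed, and the job was handed in at about 12 s (no verdict returned).

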